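# Hold the cover glass down in a slide-mounting press

## Robot

A 6-joint arm with a two-finger parallel gripper is mounted at the origin on the work surface. World frame = base frame: x ahead of the robot, y to its left, z up, the work surface at z = 0. Lengths are in m, angles in rad, forces in N, time in s.
With the tool pointing down it reaches from about 0.25 to 0.775 m from the base axis. Payload 4 kg.
Tool frame: the origin (TCP) lies at the very end of the fingers, on their centre line; the grasp point (between the pads) lies 19 mm behind it; z points along the fingers, y is the direction in which the jaws open and shut (so a half turn about z gives the same grasp; the last joint's range is limited). The gripper opens to 85 mm and grips with 20 to 120 N. Pads are 22 mm wide; open, the fingers measure 114 mm over their backs; the gripper's body (76 mm by 85 mm) begins 54 mm behind the grasp point. The pads swing forward as they close: fully open they stand 13 mm farther back than shut.
Start: joints at [1.209, 0.087, 1.371, -0, 1.684, -0.103], TCP at [0.141, 0.532, 0.231] pointing down, gripper open.
Joint ranges: [-3.1, 3.1], [-0.76, 2.03], [0.27, 2.55], [-1.08, 4.22], [0.17, 2.65], [-2.57, 2.57]. Speed limits (rad/s): [2.79, 2.79, 3.14, 3.14, 3.14, 3.14].

## Interface

Orientations are given as a unit quaternion [w, x, y, z].
In Python, from station import get_obs, get_image, sign_off gives the robot as it stands. The module is installed in compiled form; this text tells all that it offers.
- The arm moves only by the tool move_arm, never from a script. Its argument "series" is a list of rows, each an object of numbers: "dx", "dy", "dz": the shift along the tool's x, y, z in cm; "twist": the turn about the tool's z in degrees; "hand": the finger opening in cm, from 0 to 8.54. In form: [{"dx": .., "dy": .., "dz": .., "twist": .., "hand": ..}, ...]. A call has 1 to 8 rows; each row shifts and turns the commanded pose from where the row before left it, along the tool's axes as they then stand; what a row does not reach is not made up. A row lasts 1/10 s, in which the tool goes at most 50 mm and 8.59 degrees, less where a joint would pass 70% of its speed; a pose out of reach is approached as far as the arm can. A call is refused whole if a number of a shift passes 5 or a number of a turn 8.59, either way. A call with a gripper value outside its range is refused whole. The fingers move at their own pace and stop on an object; the grip force is fixed at half the most. Time passes only in rows, so rows that do not move let the fingers close. It gives the time, the measured TCP pose, the force and the opening at its end, in the units of the state.
- get_obs(): the state, without advancing time (a new reading comes with each control period).
- get_image(name): name is "scene" or "top" or "wrist"; returns a dict with "image" (420x560x3 uint8, blue, green, red), "depth" (420x560 float32, m along the optical axis (not along the pixel's ray), 0 where there is no reading), "vfov" (degrees; the focal length in pixels is half the picture's height over the tangent of half this angle, whatever the lens; pixels are square), "cx", "cy" (the principal point, pixels), "xyz" and "orientation" of the camera in the world. Camera axes: x right, y down, z forward; pixel columns grow to the right and rows downward; lengths in m; the calibration is good to about 2 mm. A picture is of the moment at which its call begins.
- sign_off(): hands the job in, once; it reports no verdict.
The state is a dict: "time_s": time; "qpos": joint angles; "dq": joint speeds; "joint_efforts": joint torques, N m; "ee_pos": TCP position; "eef_rot": TCP orientation; "wrist_force": force on the tool from outside, world axes, zero at the start; "wrist_torque": the same for the moment, N m; "grip_width": finger opening in m.
Only numpy, scipy, OpenCV 4.12 (cv2) and the standard library are available. Lean on these libraries where they do the work, as an engineer would, in place of code of your own. Each camera call takes 0.05 s, during which the arm holds its last target.

## Task

Lift the loose steel lid off the round slide-mounting press by its knob and set it down gently, upright and wholly on the round cork mat, and let go of it. Then, with the gripper, push the wider of the two plungers inside the press half way down (10 mm of its 20 mm travel) and keep it there: the program finishes while still holding it half way down. Never push it fully home (the cover glass would crack), leave the narrow ejector pin alone, and do not disturb the bottle, the slide box or the stack of dishes.

Things in the scene. Friction and masses are not known exactly. Their poses are not given: they have to be found in the camera images.
- press: fixed round white pot, 142 mm across, 45 mm high, with an aluminium collar (120 mm outside, 110 inside) up to 55 mm above the bench. Under the lid a bridge (top at 34 mm) lies along its x axis with two upright spring plungers: the wide one at x = +30 mm, the narrow ejector pin at x = -30 mm, both y = 0. Any yaw; left or right of the bench. Origin: centre of underside, on the bench; z up
- plunger_top (a point): centre of the flat top of the wide plunger: a steel disc 30 mm across and 6 mm thick, its top 68 mm above the bench when not pressed (13 mm above the collar), 58 mm when half way down; it moves with the plunger
- plunger (a joint): travel of the wide plunger in m: 0 = fully up, grows as it is pushed straight down, 0.020 = fully home. Spring return: it resists with about 3 N at the start of the travel, 7 N half way and 11 N fully home, and springs back up when let go
- ejector_top (a point): centre of the flat top of the narrow ejector pin: 12 mm across, top 60 mm above the bench
- ejector (a joint): travel of the ejector pin in m: 0 = fully up (leave it so), 0.010 = fully pushed; about 2 N moves it
- lid: loose steel lid, about 0.2 kg: upside-down pan 132 mm across, 34 mm high, 30 mm deep inside. It stands on the pot's ledge, 45 mm above the bench, its skirt around the collar's top 10 mm with 2.5 mm play. Black knob in the centre: neck 14 mm across from 34 to 48 mm, head 28 mm across from 48 to 70 mm above the underside. Origin: centre of the underside (skirt's edge); z up
- lid_knob (a point): centre of the knob's head, 60 mm above the lid's underside, where to grip it
- mat: round cork mat lying fixed on the bench, 190 mm across, 5 mm thick, on the other side from the press. Origin: centre of its underside; its top is 5 mm above the bench
- dropper: bystander: small amber glass bottle with a black cap, 34 mm across, 75 mm high, standing between the press and the mat. Origin: centre of its underside
- slidebox: bystander: closed slide box, 102 x 87 x 35 mm, grey below and white above, towards the robot's right (-y) side. Origin: centre of its underside
- dishes: bystander: stack of three clear culture dishes, 90 mm across, 45 mm high, towards the robot's left (+y) side. Origin: centre of its underside
Mind the look-alikes: they are no part of the job. What is shaped like the press but red is not meant.

How it is judged:
By the outcome, as a careful person would: the job done as asked, in the order asked, and still so for the second after the job is handed in, while the arm keeps its last pose, push and grip.
It also fails if it takes over 51 s, if anything falls off the work surface, if the arm or the gripper's body presses on something with over 40 N, if the wrist force passes 120 N, or if a joint passes its speed limit or range.

## Working session

There is one attempt and no reset: what is moved stays moved. The work goes in short steps, Python scripts to look and compute and a tool call to move; the robot and the scene stay as the last step left them, time stands still between calls to the robot, and variables do not carry over. Pictures are saved under pics/ and viewed, and the job is handed in when it is done.

Besides the shell and the picture viewer there is one more tool, called after ">>>" by a JSON object that holds its "name" and its "arguments". move_arm: Moves the arm, as the interface text tells. Its arguments: {"type":"object","properties":{"series":{"type":"array","items":{"type":"object","properties":{"dx":{"type":"number"},"dy":{"type":"number"},"dz":{"type":"number"},"twist":{"type":"number"},"hand":{"type":"number"}}}}},"required":["series"]}

```bash
mkdir -p pics
cat > h.py <<'E'
import numpy as np, cv2, pickle
from station import get_obs, get_image
from scipy.spatial.transform import Rotation as R
def grab(name,tag):
    d=get_image(name); pickle.dump(d,open(f'pics/{tag}.pkl','wb')); cv2.imwrite(f'pics/{tag}.png',d['image']); return d
def load(tag): return pickle.load(open(f'pics/{tag}.pkl','rb'))
def rot(d):
    q=np.array(d['orientation'],float)
    return R.from_quat(q[[1,2,3,0]]).as_matrix() if q.size==4 else q.reshape(3,3)
def f(d): return 210/np.tan(np.radians(d['vfov'])/2)
def ray(d,u,v): return rot(d)@np.array([(u-d['cx'])/f(d),(v-d['cy'])/f(d),1])
def at_z(d,u,v,z):
    r=ray(d,u,v);c=np.array(d['xyz']);return c+r*(z-c[2])/r[2]
def at_depth(d,u,v):
    return np.array(d['xyz'])+ray(d,u,v)*d['depth'][int(v),int(u)]
def cloud(d):
    v,u=np.mgrid[0:420,0:560]; D=d['depth']
    p=np.stack([(u-d['cx'])/f(d)*D,(v-d['cy'])/f(d)*D,D],-1)
    return p@rot(d).T+np.array(d['xyz'])
def proj(d,p):
    c=rot(d).T@(np.array(p)-np.array(d['xyz']));return c[:2]/c[2]*f(d)+[d['cx'],d['cy']]
def crop(tag,u0,v0,u1,v1,k,out):
    im=cv2.imread(f'pics/{tag}.png')[v0:v1,u0:u1];cv2.imwrite(f'pics/{out}.png',cv2.resize(im,None,fx=k,fy=k,interpolation=cv2.INTER_CUBIC))
E
python3 - <<'E'
from h import *
for n in ('scene','top','wrist'):
    d=grab(n,n+'0'); print(n,d['vfov'],d['cx'],d['cy'],d['xyz'],d['orientation'])
print(get_obs())
E
```

```text
scene 45.07249498753135 276.07421721912726 210.43975709689292 [1.10578626 0.70403716 1.03266791] [-0.1380161   0.33294844  0.85950305 -0.36242433]
top 57.42536406876343 282.39601685368825 210.05196053037642 [0.24437575 0.01188711 1.24772888] [-0.05162879  0.71383358 -0.69510957  0.06781423]
wrist 59.794437617788326 278.4290750304931 207.56010439455076 [0.07656089 0.54965042 0.37285617] [0.10663902 0.78497034 0.60508459 0.07951303]
{'time_s': 0.15, 'qpos': array([ 1.20891809e+00,  8.78530152e-02,  1.37191575e+00, -1.29801058e-05,
        1.68359459e+00, -1.03105812e-01]), 'dq': array([-0.00164879, -0.00257933, -0.00303313, -0.00105214,  0.00133544,
        0.00015234]), 'joint_efforts': array([ 2.25955482e-03, -3.52375925e+01, -3.13676119e+01, -6.59345960e-05,
        8.15735635e-03, -1.76357941e-05]), 'ee_pos': array([0.1406188 , 0.53132913, 0.23036657]), 'eef_rot': array([-1.97712092e-04,  1.29026179e-01,  9.91640792e-01, -8.63018125e-04]), 'wrist_force': array([-0.27156495, -0.25780946, -0.09805065]), 'wrist_torque': array([ 0.03544567,  0.02051105, -0.04601299]), 'grip_width': 0.08523020901549817}
```

View pics/scene0.png

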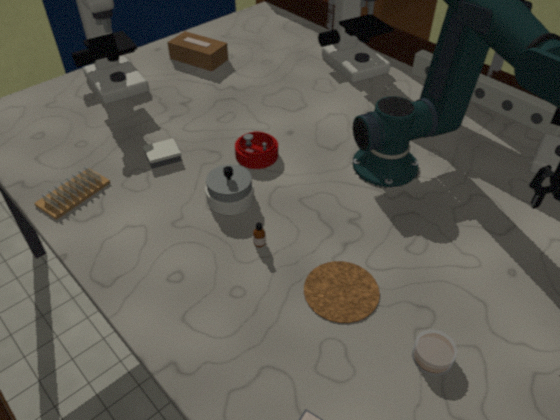

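View pics/top0.png

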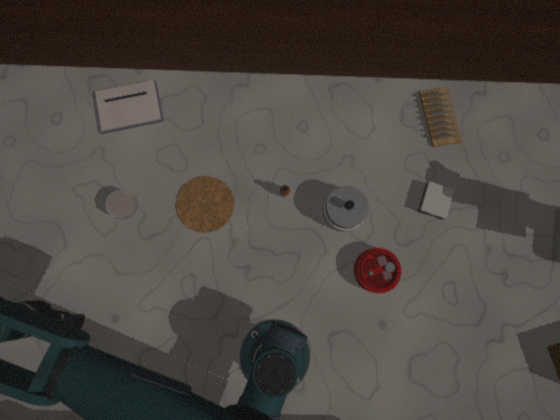

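View pics/wrist0.png

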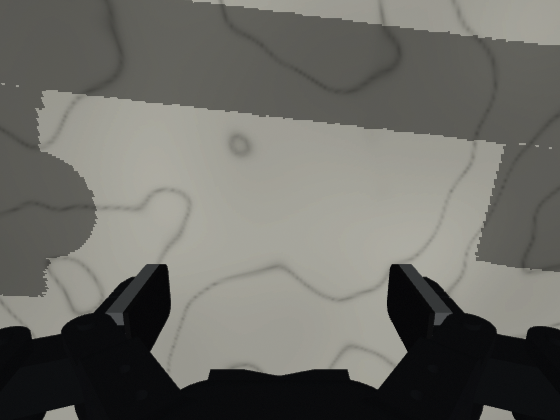

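The scene view shows the press with its lid knob at about (228,172), the red look-alike at (257,150), the bottle at (259,235) and the mat at (342,291). In the top view the knob is at (349,205), the mat at (205,203), the bottle at (285,190), the dishes at (120,204) and the slide box at (435,199).

Run:
```python
from h import *
T=load('top0');S=load('scene0')
crop('top0',310,170,390,250,7,'ctop'); crop('scene0',190,140,270,220,7,'csc')
def tri(a,b):
    A=[];bb=[];M=np.zeros((3,3));y=np.zeros(3)
    for d,p in((T,a),(S,b)):
        r=ray(d,*p);r/=np.linalg.norm(r);P=np.eye(3)-np.outer(r,r);M+=P;y+=P@np.array(d['xyz'])
    return np.linalg.solve(M,y)
print('knob tri',tri((349,205),(228,172)))
# mat: colour mask
for n,d in(('T',T),('S',S)):
    hsv=cv2.cvtColor(d['image'],cv2.COLOR_BGR2HSV)
    m=cv2.inRange(hsv,(5,70,60),(25,255,255))
    k,l,st,c=cv2.connectedComponentsWithStats(m)
    for i in range(1,k):
        if st[i,4]>60: print(n,st[i],c[i],at_z(d,*c[i],.005))
C=cloud(T);
for nm,p in dict(knob=(349,205),lid=(335,215),mat=(205,203),bottle=(285,190),dish=(120,204),box=(435,199)).items(): print(nm,C[p[1],p[0]])
C=cloud(S)
for nm,p in dict(knob=(228,172),lid=(243,183),mat=(342,291),bottle=(259,227)).items(): print(nm,C[p[1],p[0]])
```

```text
knob tri [ 0.46226173 -0.21535775  0.09859747]
T [ 419   88   43   59 1240] [439.88387097 117.33870968] [ 0.79879591 -0.5522797   0.005     ]
T [ 176  176   58   57 2587] [204.62775416 203.92810205] [0.47002461 0.24161356 0.005     ]
S [168  31  59  25 658] [196.72644377  43.17173252] [-0.04719507 -1.08986745  0.005     ]
S [  35  171   75   49 1256] [ 71.38773885 195.50716561] [ 0.81235536 -0.53907437  0.005     ]
S [ 304  261   76   63 3716] [341.22981701 291.70586652] [0.47741853 0.2476319  0.005     ]
knob [ 0.45942344 -0.21241488  0.11487304]
lid [ 0.43328143 -0.17563689  0.08008532]
mat [0.4737583  0.24118167 0.00172414]
bottle [ 0.50857762 -0.01914484  0.07659735]
dish [0.45516437 0.50094666 0.04281422]
box [ 0.50235344 -0.5091915   0.03644476]
knob [ 0.46784188 -0.20679718  0.10693726]
lid [ 0.44776948 -0.16644884  0.07965623]
mat [0.4731917  0.24658784 0.00303654]
bottle [ 0.52186265 -0.01149936  0.06987061]
```

Run:
```python
from h import *
a=cv2.imread('pics/ctop.png');b=cv2.imread('pics/csc.png')
cv2.imwrite('pics/cc.png',cv2.resize(np.hstack([a,b]),(800,400)))
```

```text
(no output)
```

View pics/cc.png

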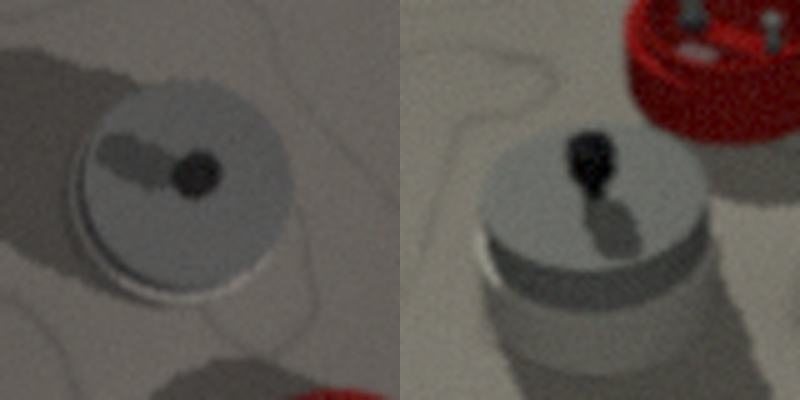

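The knob triangulates to about (0.462, -0.213, 0.10-0.11), against about 0.105 expected. The mat centre is at about (0.473, 0.244). Next I'll go over the mat and then the press for wrist-camera views.

```bash
cat >> h.py <<'E'
def go(target,o=None):
    o=o or get_obs(); q=np.array(o['eef_rot']);M=R.from_quat(q[[1,2,3,0]])
    return (M.inv().apply(np.array(target)-o['ee_pos'])*100).round(2)
E
python3 - <<'E'
from h import *
W=load('wrist0'); print(ray(W,280,210)); print(at_z(W,280,210,0))
o=get_obs();M=R.from_quat(np.array(o['eef_rot'])[[1,2,3,0]]).as_matrix();print(M.round(3)); print(M.T@(np.array(W['xyz'])-o['ee_pos']))
print(go((0.50,0.24,0.26)))
E
```

```text
[ 0.26121177 -0.06867067 -0.96286857]
[0.17771116 0.52305875 0.        ]
[[-0.967  0.256 -0.001]
 [ 0.256  0.967 -0.002]
 [ 0.    -0.002 -1.   ]]
[ 0.06663754  0.00106799 -0.14248042]
[-42.2  -18.97  -2.94]
```

>>> {"name": "move_arm", "arguments": {"series": [{"dx": -3.5,"dy": -1.5,"dz": -0.5},{"dx": -3.5,"dy": -1.5,"dz": -0.5},{"dx": -3.5,"dy": -1.5,"dz": -0.5},{"dx": -3.5,"dy": -1.5,"dz": -0.5},{"dx": -3.5,"dy": -1.5,"dz": -0.5},{"dx": -3.5,"dy": -1.5,"dz": -0.5},{"dx": -3.5,"dy": -1.5},{"dx": -3.5,"dy": -1.5}]}}

```text
schema error: expected keys dx, dy, dz, twist, hand
```

>>> {"name": "move_arm", "arguments": {"series": [{"dx": -3.5,"dy": -1.7},{"dx": -3.5,"dy": -1.7},{"dx": -3.5,"dy": -1.7},{"dx": -3.5,"dy": -1.7},{}]}}

```text
schema error: expected keys dx, dy, dz, twist, hand
```

Run:
```python
from h import *
d=grab('wrist','w1'); o=get_obs(); print(o['time_s'],o['ee_pos'],o['eef_rot'],o['dq'].round(3))
hsv=cv2.cvtColor(d['image'],cv2.COLOR_BGR2HSV)
m=cv2.inRange(hsv,(5,70,40),(25,255,255)); k,l,st,c=cv2.connectedComponentsWithStats(m)
for i in range(1,k):
    if st[i,4]>200: print(st[i],c[i],at_z(d,*c[i],.005))
print(go((0.50,-0.20,0.27)))
```

```text
0.2 [0.1406513  0.53139158 0.23057198] [-1.53795535e-04  1.29040824e-01  9.91639034e-01 -6.83684665e-04] [ 0.001 -0.    -0.004  0.001 -0.    -0.001]
[-53.46 -61.51  -3.86]
```

View pics/w1.png

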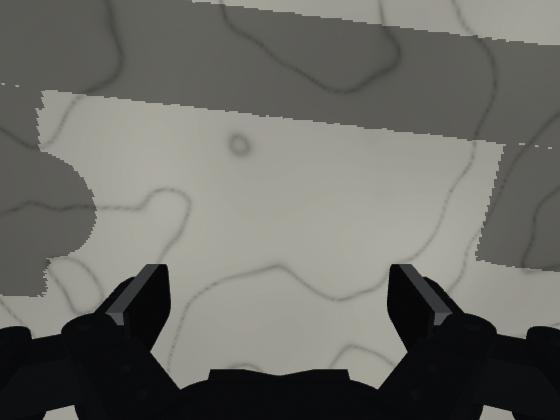

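The rows were refused because every key is required, so the picture is unchanged (bench only). I'm repeating them with full rows.

>>> {"name": "move_arm", "arguments": {"series": [{"dx": -3.5,"dy": -1.5,"dz": -0.5,"twist": 0,"hand": 8.5},{"dx": -3.5,"dy": -1.5,"dz": -0.5,"twist": 0,"hand": 8.5},{"dx": -3.5,"dy": -1.5,"dz": -0.5,"twist": 0,"hand": 8.5},{"dx": -3.5,"dy": -1.5,"dz": -0.5,"twist": 0,"hand": 8.5},{"dx": -3.5,"dy": -1.5,"dz": -0.5,"twist": 0,"hand": 8.5},{"dx": -3.5,"dy": -1.5,"dz": -0.5,"twist": 0,"hand": 8.5},{"dx": -3.5,"dy": -1.5,"dz": 0,"twist": 0,"hand": 8.5},{"dx": -3.5,"dy": -1.5,"dz": 0,"twist": 0,"hand": 8.5}]}}

```text
time_s: 1.0
ee_pos: [0.3818, 0.3429, 0.2615]
eef_rot: [0.0, 0.129, 0.992, 0.0]
wrist_force: [0.5, 1.0, 0.7]
grip_width: 0.0849
```

>>> {"name": "move_arm", "arguments": {"series": [{"dx": -3.5,"dy": -1.7,"dz": 0,"twist": 0,"hand": 8.5},{"dx": -3.5,"dy": -1.7,"dz": 0,"twist": 0,"hand": 8.5},{"dx": -3.5,"dy": -1.7,"dz": 0,"twist": 0,"hand": 8.5},{"dx": -3.5,"dy": -1.7,"dz": 0,"twist": 0,"hand": 8.5},{"dx": 0,"dy": 0,"dz": 0,"twist": 0,"hand": 8.5},{"dx": 0,"dy": 0,"dz": 0,"twist": 0,"hand": 8.5}]}}

```text
time_s: 1.6
ee_pos: [0.4988, 0.2419, 0.2607]
eef_rot: [-0.001, 0.13, 0.992, -0.0]
wrist_force: [-0.3, 1.4, -0.7]
grip_width: 0.0849
```

Run:
```python
from h import *
d=grab('wrist','w1'); o=get_obs(); print(o['time_s'],o['ee_pos'],o['eef_rot'],o['dq'].round(3))
hsv=cv2.cvtColor(d['image'],cv2.COLOR_BGR2HSV)
m=cv2.inRange(hsv,(5,70,40),(25,255,255)); k,l,st,c=cv2.connectedComponentsWithStats(m)
for i in range(1,k):
    if st[i,4]>200: print(st[i],c[i],at_z(d,*c[i],.005))
print(go((0.50,-0.20,0.27)))
```

```text
1.65 [0.49828119 0.24264723 0.26100012] [-5.88591421e-04  1.29116539e-01  9.91629244e-01  1.20750236e-04] [ 0.023 -0.014  0.002 -0.    -0.001 -0.001]
[  185    52   175   177 24307] [271.9300613 140.2510388] [0.46500732 0.24391829 0.005     ]
[ 29 238  38  33 769] [ 49.63328999 252.8283485 ] [ 0.52381579 -0.04185915  0.005     ]
[-11.5  -42.74  -0.92]
```

View pics/w1.png

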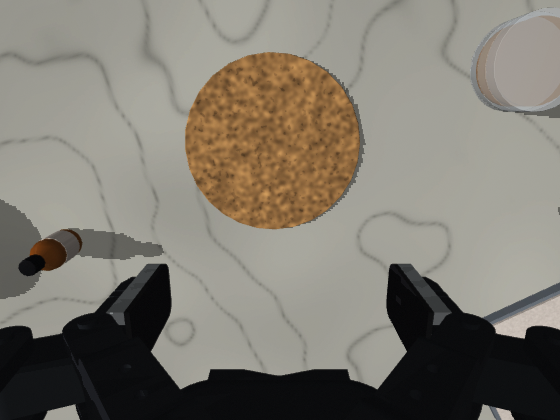

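The mat is in the upper middle, centre (272,140), with the bottle at lower left. Its centre works out at (0.465, 0.244), within about 1 cm of the other two views. Next, the press.

>>> {"name": "move_arm", "arguments": {"series": [{"dx": -1.1,"dy": -4,"dz": 0,"twist": 0,"hand": 8.5},{"dx": -1.1,"dy": -4,"dz": 0,"twist": 0,"hand": 8.5},{"dx": -1.1,"dy": -4,"dz": 0,"twist": 0,"hand": 8.5},{"dx": -1.1,"dy": -4,"dz": 0,"twist": 0,"hand": 8.5},{"dx": -1.1,"dy": -4,"dz": 0,"twist": 0,"hand": 8.5},{"dx": -1.1,"dy": -4,"dz": 0,"twist": 0,"hand": 8.5},{"dx": -1.1,"dy": -4,"dz": 0,"twist": 0,"hand": 8.5},{"dx": -1.1,"dy": -4,"dz": 0,"twist": 0,"hand": 8.5}]}}

```text
time_s: 2.45
ee_pos: [0.5014, -0.0892, 0.2618]
eef_rot: [0.001, 0.128, 0.992, 0.0]
wrist_force: [0.2, -0.3, -0.0]
grip_width: 0.0852
```

>>> {"name": "move_arm", "arguments": {"series": [{"dx": -1.1,"dy": -4,"dz": 0,"twist": 0,"hand": 8.5},{"dx": -1.1,"dy": -4,"dz": 0,"twist": 0,"hand": 8.5},{"dx": -0.5,"dy": -2,"dz": 0,"twist": 0,"hand": 8.5},{"dx": 0,"dy": 0,"dz": 0,"twist": 0,"hand": 8.5},{"dx": 0,"dy": 0,"dz": 0,"twist": 0,"hand": 8.5}]}}

```text
time_s: 2.95
ee_pos: [0.5024, -0.1916, 0.2614]
eef_rot: [-0.0, 0.128, 0.992, 0.001]
wrist_force: [0.8, 0.4, -0.3]
grip_width: 0.085
```

Run:
```python
from h import *
d=grab('wrist','w2'); o=get_obs(); print(o['time_s'],o['ee_pos'],o['eef_rot'],o['dq'].round(3))
```

```text
3.0 [ 0.50248264 -0.19125337  0.26149867] [1.21272259e-04 1.28026188e-01 9.91770677e-01 4.52687730e-04] [ 0.011 -0.003  0.002 -0.004 -0.003 -0.004]
```

View pics/w2.png

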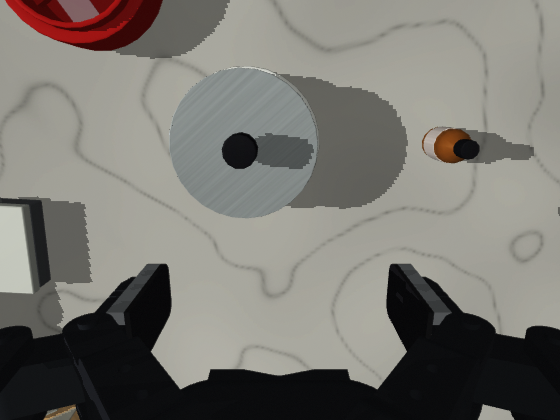

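The wrist view shows the lid as a disc around (244,142), with its knob at (240,151). The red press is top left and the bottle is right at (450,147).

Run:
```python
from h import *
d=load('w2');C=cloud(d);S=load('scene0');T=load('top0')
print('knob depth pt',C[151,240],'lid',C[142,200],C[180,244],'bench',C[300,280])
K=C[(C[...,2]>.105)&(C[...,2]<.13)&(np.hypot(C[...,0]-.46,C[...,1]+.21)<.04)]; print('knobtop',len(K),np.median(K,0),(K.min(0)+K.max(0))/2,np.ptp(K,axis=0))
L=C[(C[...,2]>.07)&(C[...,2]<.09)&(np.hypot(C[...,0]-.46,C[...,1]+.21)<.1)]; print('lid',len(L),(L.min(0)+L.max(0))/2,np.ptp(L,axis=0))
rs=[(d,(240,151)),(S,(228,172)),(T,(349,205))]
def tri(rs):
    M=np.zeros((3,3));y=np.zeros(3)
    for dd,p in rs:
        r=ray(dd,*p);r/=np.linalg.norm(r);P=np.eye(3)-np.outer(r,r);M+=P;y+=P@np.array(dd['xyz'])
    return np.linalg.solve(M,y)
print(tri(rs),tri(rs[:2]),tri([rs[0],rs[2]]))
B=C[(C[...,2]>.06)&(np.hypot(C[...,0]-.51,C[...,1]+.02)<.06)]; print('bottle',(B.min(0)+B.max(0))/2,B.max(0))
print('at z.112',at_z(d,240,151,.112), go((.464,-.211,.20)))
```

```text
knob depth pt [ 0.46213777 -0.21149384  0.11624219] lid [ 0.44876432 -0.24835308  0.07832866] [ 0.49100639 -0.2200473   0.08009191] bench [ 6.59866782e-01 -2.30413078e-01 -4.85113632e-04]
knobtop 980 [ 0.46176974 -0.21215428  0.1148559 ] [ 0.46221113 -0.21247727  0.11116015] [0.02720217 0.02699033 0.01214003]
lid 16452 [ 0.46205754 -0.21289121  0.07896356] [0.13129723 0.13129569 0.00561121]
[ 0.4628312  -0.21447562  0.09940887] [ 0.4633484  -0.21348134  0.10027296] [ 0.46303691 -0.21469863  0.09873048]
bottle [ 0.51634536 -0.01772541  0.06865647] [ 0.52483736 -0.00900183  0.07720074]
at z.112 [ 0.46249046 -0.21205031  0.112     ] [ 3.22 -2.89  6.15]
```

Wrist depth puts the knob at (0.462, -0.2127) with its top at 0.115. The lid is 131 mm across with its top at 0.079, which all agrees with the text. I'm going down to the knob with the TCP at 0.087.

```bash
python3 -c "
from h import *
print(go((.462,-.2127,.13)))"
```

```text
[ 3.37 -3.11 13.15]
```

>>> {"name": "move_arm", "arguments": {"series": [{"dx": 0.8,"dy": -0.8,"dz": 2.5,"twist": 0,"hand": 8.5},{"dx": 0.8,"dy": -0.8,"dz": 2.5,"twist": 0,"hand": 8.5},{"dx": 0.8,"dy": -0.8,"dz": 2.5,"twist": 0,"hand": 8.5},{"dx": 0.9,"dy": -0.7,"dz": 2.5,"twist": 0,"hand": 8.5},{"dx": 0,"dy": 0,"dz": 1,"twist": 0,"hand": 8.5},{"dx": 0,"dy": 0,"dz": 1,"twist": 0,"hand": 8.5},{"dx": 0,"dy": 0,"dz": 1,"twist": 0,"hand": 8.5},{"dx": 0,"dy": 0,"dz": 0,"twist": 0,"hand": 8.5}]}}

```text
time_s: 3.8
ee_pos: [0.4627, -0.2137, 0.1305]
eef_rot: [-0.001, 0.129, 0.992, 0.0]
wrist_force: [-0.1, -0.7, 0.1]
grip_width: 0.0851
```

Run:
```python
from h import *
d=grab('wrist','w3'); print(go((.462,-.2127,.087)))
```

```text
[0.13 0.11 4.43]
```

View pics/w3.png

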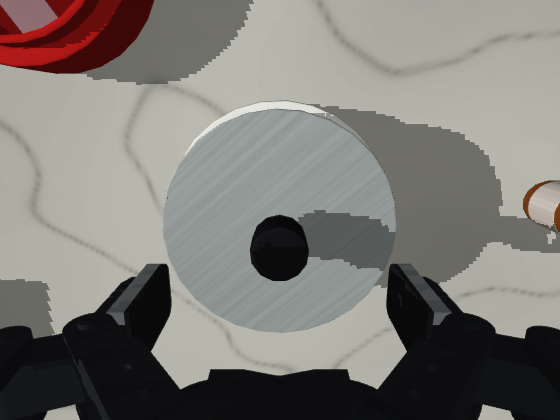

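The knob at (279,245) is centred between the fingers. I'll go down 43 mm and close.

>>> {"name": "move_arm", "arguments": {"series": [{"dx": 0.1,"dy": 0.1,"dz": 1,"twist": 0,"hand": 8.5},{"dx": 0,"dy": 0,"dz": 1,"twist": 0,"hand": 8.5},{"dx": 0,"dy": 0,"dz": 1,"twist": 0,"hand": 8.5},{"dx": 0,"dy": 0,"dz": 0.8,"twist": 0,"hand": 8.5},{"dx": 0,"dy": 0,"dz": 0.5,"twist": 0,"hand": 8.5},{"dx": 0,"dy": 0,"dz": 0,"twist": 0,"hand": 8.5},{"dx": 0,"dy": 0,"dz": 0,"twist": 0,"hand": 4},{"dx": 0,"dy": 0,"dz": 0,"twist": 0,"hand": 4}]}}

```text
time_s: 4.65
ee_pos: [0.4622, -0.2135, 0.0889]
eef_rot: [0.001, 0.129, 0.992, -0.0]
wrist_force: [0.1, 0.5, 0.0]
grip_width: 0.0583
```

>>> {"name": "move_arm", "arguments": {"series": [{"dx": 0,"dy": 0,"dz": 0,"twist": 0,"hand": 2},{"dx": 0,"dy": 0,"dz": 0,"twist": 0,"hand": 2},{"dx": 0,"dy": 0,"dz": 0,"twist": 0,"hand": 2},{"dx": 0,"dy": 0,"dz": 0,"twist": 0,"hand": 2},{"dx": 0,"dy": 0,"dz": 0,"twist": 0,"hand": 2},{"dx": 0,"dy": 0,"dz": 0,"twist": 0,"hand": 2}]}}

```text
time_s: 5.25
ee_pos: [0.4622, -0.2135, 0.089]
eef_rot: [0.001, 0.129, 0.992, -0.0]
wrist_force: [0.5, 0.2, 5.0]
grip_width: 0.0266
```

Run:
```python
from h import *
d=grab('wrist','w4'); o=get_obs(); print({k:np.round(o[k],4) for k in('time_s','ee_pos','grip_width','wrist_force','wrist_torque')})
```

```text
{'time_s': np.float64(5.3), 'ee_pos': array([ 0.4622, -0.2134,  0.089 ]), 'grip_width': np.float64(0.0263), 'wrist_force': array([-0.7343,  0.6457,  4.8375]), 'wrist_torque': array([ 0.1418, -0.0393, -0.    ])}
```

View pics/w4.png

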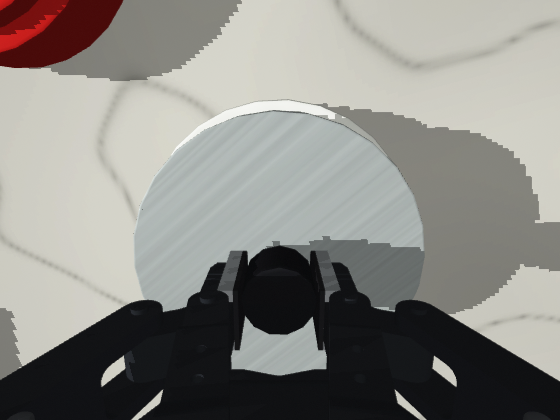

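Both pads hold the knob at (280,290), with the opening at 26.3 mm. I'll lift slowly.

>>> {"name": "move_arm", "arguments": {"series": [{"dx": 0,"dy": 0,"dz": -0.4,"twist": 0,"hand": 2},{"dx": 0,"dy": 0,"dz": -0.6,"twist": 0,"hand": 2},{"dx": 0,"dy": 0,"dz": -0.8,"twist": 0,"hand": 2},{"dx": 0,"dy": 0,"dz": -0.8,"twist": 0,"hand": 2},{"dx": 0,"dy": 0,"dz": -0.8,"twist": 0,"hand": 2},{"dx": 0,"dy": 0,"dz": -0.6,"twist": 0,"hand": 2},{"dx": 0,"dy": 0,"dz": 0,"twist": 0,"hand": 2}]}}

```text
time_s: 6.0
ee_pos: [0.4624, -0.2137, 0.1299]
eef_rot: [0.001, 0.129, 0.992, -0.001]
wrist_force: [-0.0, 0.3, -1.3]
grip_width: 0.0259
```

Run:
```python
from h import *
d=grab('wrist','w5');grab('scene','s5'); o=get_obs(); print({k:np.round(o[k],4) for k in('time_s','ee_pos','grip_width','wrist_force','wrist_torque')})
crop('s5',150,100,330,240,4,'s5c')
```

```text
{'time_s': np.float64(6.1), 'ee_pos': array([ 0.4618, -0.2133,  0.1285]), 'grip_width': np.float64(0.0266), 'wrist_force': array([-0.0837, -0.5377, -2.6683]), 'wrist_torque': array([-0.0032, -0.0018,  0.0055])}
```

View pics/w5.png

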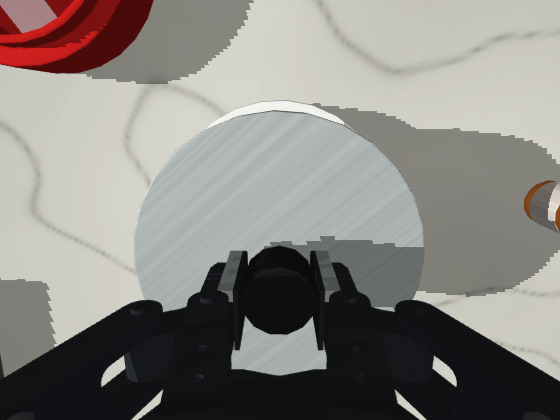

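View pics/s5c.png

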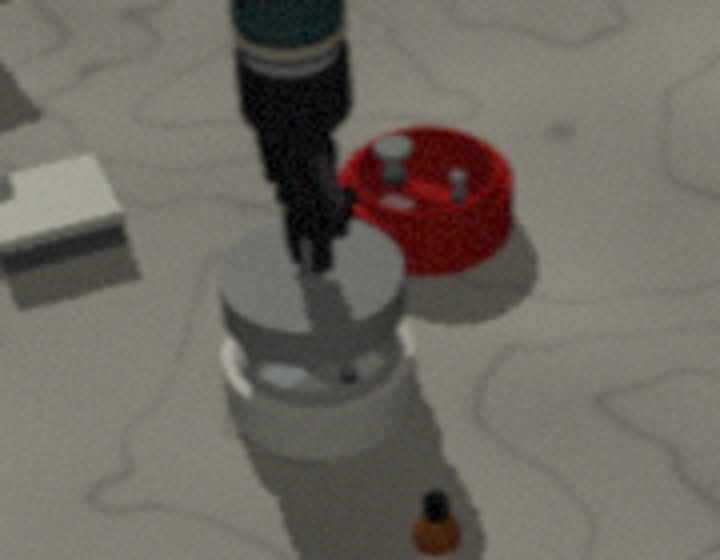

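The lid has lifted level and clear of the pot, with 2.6 N on the wrist. I'll raise it more and carry it to the mat.

>>> {"name": "move_arm", "arguments": {"series": [{"dx": 0,"dy": 0,"dz": -1,"twist": 0,"hand": 2},{"dx": 0,"dy": 0,"dz": -2,"twist": 0,"hand": 2},{"dx": 0,"dy": 0,"dz": -2,"twist": 0,"hand": 2},{"dx": 0.1,"dy": 0.4,"dz": -1.5,"twist": 0,"hand": 2},{"dx": 0.3,"dy": 1.2,"dz": -0.5,"twist": 0,"hand": 2},{"dx": 0.5,"dy": 2,"dz": 0,"twist": 0,"hand": 2},{"dx": 0.7,"dy": 2.8,"dz": 0,"twist": 0,"hand": 2},{"dx": 0.7,"dy": 2.8,"dz": 0,"twist": 0,"hand": 2}]}}

```text
time_s: 6.9
ee_pos: [0.4625, -0.1166, 0.1976]
eef_rot: [-0.001, 0.129, 0.992, 0.001]
wrist_force: [0.2, -0.3, -2.4]
grip_width: 0.0264
```

>>> {"name": "move_arm", "arguments": {"series": [{"dx": 0.7,"dy": 2.8,"dz": 0,"twist": 0,"hand": 2},{"dx": 0.7,"dy": 2.8,"dz": 0,"twist": 0,"hand": 2},{"dx": 0.7,"dy": 2.8,"dz": 0,"twist": 0,"hand": 2},{"dx": 0.7,"dy": 2.8,"dz": 0,"twist": 0,"hand": 2},{"dx": 0.7,"dy": 2.8,"dz": 0,"twist": 0,"hand": 2},{"dx": 0.7,"dy": 2.8,"dz": 0,"twist": 0,"hand": 2},{"dx": 0.7,"dy": 2.8,"dz": 0,"twist": 0,"hand": 2},{"dx": 0.7,"dy": 2.8,"dz": 0,"twist": 0,"hand": 2}]}}

```text
time_s: 7.7
ee_pos: [0.4651, 0.1144, 0.1976]
eef_rot: [-0.001, 0.129, 0.992, 0.0]
wrist_force: [0.4, -0.8, -2.5]
grip_width: 0.026
```

>>> {"name": "move_arm", "arguments": {"series": [{"dx": 0.7,"dy": 2.8,"dz": 0,"twist": 0,"hand": 2},{"dx": 0.7,"dy": 2.8,"dz": 0,"twist": 0,"hand": 2},{"dx": 0.6,"dy": 2.4,"dz": 0,"twist": 0,"hand": 2},{"dx": 0.5,"dy": 1.8,"dz": 0,"twist": 0,"hand": 2},{"dx": 0.3,"dy": 1,"dz": 0,"twist": 0,"hand": 2},{"dx": 0,"dy": 0,"dz": 0,"twist": 0,"hand": 2},{"dx": 0,"dy": 0,"dz": 0,"twist": 0,"hand": 2}]}}

```text
time_s: 8.4
ee_pos: [0.4665, 0.2236, 0.198]
eef_rot: [-0.0, 0.129, 0.992, -0.0]
wrist_force: [0.1, -0.1, -2.3]
grip_width: 0.0264
```

Run:
```python
from h import *
d=grab('wrist','w6');grab('top','t6'); o=get_obs(); print({k:np.round(o[k],4) for k in('time_s','ee_pos','grip_width','wrist_force','wrist_torque')}); print(go((.467,.244,.08)))
```

```text
{'time_s': np.float64(8.5), 'ee_pos': array([0.4668, 0.2232, 0.1982]), 'grip_width': np.float64(0.0261), 'wrist_force': array([ 1.1825, -0.0136, -2.225 ]), 'wrist_torque': array([-0.031 , -0.029 , -0.0553])}
[ 0.51  2.02 11.82]
```

View pics/w6.png

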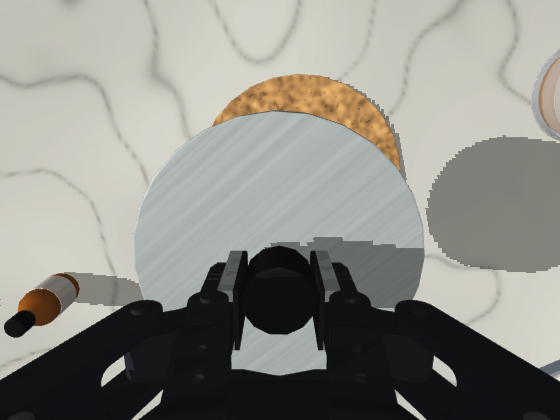

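View pics/t6.png

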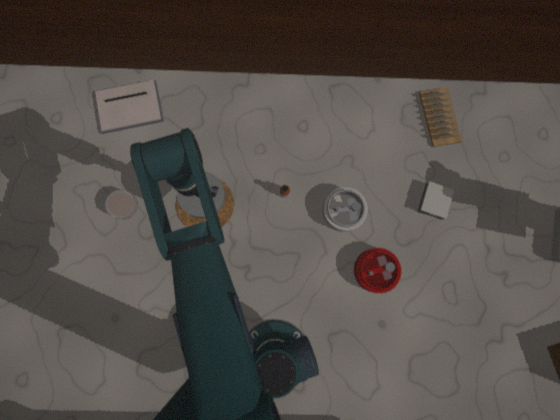

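The lid hangs level, with the mat's edge showing beyond it from about (213,125) to (402,170). The top view shows the press open at (346,208). I'll centre over the mat and lower.

>>> {"name": "move_arm", "arguments": {"series": [{"dx": 0.2,"dy": 0.7,"dz": 1,"twist": 0,"hand": 2},{"dx": 0.2,"dy": 0.7,"dz": 2,"twist": 0,"hand": 2},{"dx": 0.1,"dy": 0.6,"dz": 2.5,"twist": 0,"hand": 2},{"dx": 0,"dy": 0,"dz": 2.5,"twist": 0,"hand": 2},{"dx": 0,"dy": 0,"dz": 2.5,"twist": 0,"hand": 2},{"dx": 0,"dy": 0,"dz": 1.8,"twist": 0,"hand": 2},{"dx": 0,"dy": 0,"dz": 1,"twist": 0,"hand": 2},{"dx": 0,"dy": 0,"dz": 0.5,"twist": 0,"hand": 2}]}}

```text
time_s: 9.3
ee_pos: [0.4665, 0.2442, 0.0588]
eef_rot: [-0.001, 0.129, 0.992, -0.0]
wrist_force: [0.2, -0.8, -2.3]
grip_width: 0.0262
```

>>> {"name": "move_arm", "arguments": {"series": [{"dx": 0,"dy": 0,"dz": 0.2,"twist": 0,"hand": 2},{"dx": 0,"dy": 0,"dz": 0.1,"twist": 0,"hand": 2},{"dx": 0,"dy": 0,"dz": 0,"twist": 0,"hand": 2}]}}

```text
time_s: 9.6
ee_pos: [0.4678, 0.2449, 0.0583]
eef_rot: [0.001, 0.129, 0.992, 0.001]
wrist_force: [-1.5, -1.4, -2.2]
grip_width: 0.0262
```

Run:
```python
from h import *
d=grab('wrist','w7');grab('scene','s7'); o=get_obs(); print({k:np.round(o[k],4) for k in('time_s','ee_pos','grip_width','wrist_force','wrist_torque')})
crop('s7',260,200,440,340,4,'s7c')
```

```text
{'time_s': np.float64(9.7), 'ee_pos': array([0.4678, 0.2449, 0.0583]), 'grip_width': np.float64(0.0263), 'wrist_force': array([ 0.8789, -0.0591, -1.6425]), 'wrist_torque': array([-0.0131, -0.0153, -0.033 ])}
```

View pics/s7c.png

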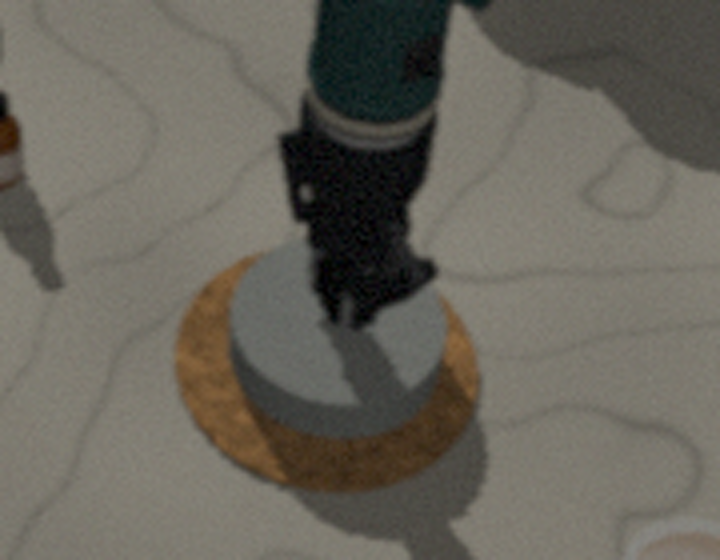

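View pics/w7.png

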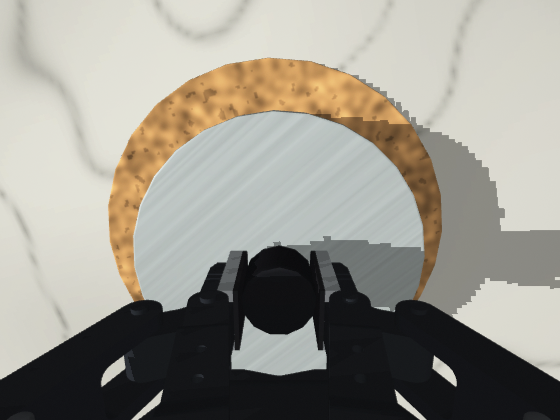

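The lid sits centred inside the mat's outline, with about 9 mm to go. I'll lower in small steps until it touches.

>>> {"name": "move_arm", "arguments": {"series": [{"dx": 0,"dy": 0,"dz": 0.3,"twist": 0,"hand": 2},{"dx": 0,"dy": 0,"dz": 0.2,"twist": 0,"hand": 2},{"dx": 0,"dy": 0,"dz": 0.1,"twist": 0,"hand": 2},{"dx": 0,"dy": 0,"dz": 0.1,"twist": 0,"hand": 2},{"dx": 0,"dy": 0,"dz": 0,"twist": 0,"hand": 2}]}}

```text
time_s: 10.2
ee_pos: [0.467, 0.2446, 0.0501]
eef_rot: [-0.0, 0.129, 0.992, -0.0]
wrist_force: [-0.9, 0.2, -2.0]
grip_width: 0.0261
```

>>> {"name": "move_arm", "arguments": {"series": [{"dx": 0,"dy": 0,"dz": 0.1,"twist": 0,"hand": 2},{"dx": 0,"dy": 0,"dz": 0,"twist": 0,"hand": 2}]}}

```text
time_s: 10.4
ee_pos: [0.4671, 0.2446, 0.0492]
eef_rot: [-0.0, 0.129, 0.992, 0.0]
wrist_force: [-0.3, 0.0, -2.5]
grip_width: 0.0262
```

>>> {"name": "move_arm", "arguments": {"series": [{"dx": 0,"dy": 0,"dz": 0.1,"twist": 0,"hand": 2},{"dx": 0,"dy": 0,"dz": 0,"twist": 0,"hand": 2}]}}

```text
time_s: 10.6
ee_pos: [0.4673, 0.2447, 0.049]
eef_rot: [0.0, 0.129, 0.992, 0.0]
wrist_force: [-1.9, -0.9, 2.7]
grip_width: 0.0262
```

The force swung from -2.5 N to +2.7 N, so the lid is resting on the mat. I'll open the fingers.

>>> {"name": "move_arm", "arguments": {"series": [{"dx": 0,"dy": 0,"dz": 0,"twist": 0,"hand": 3},{"dx": 0,"dy": 0,"dz": 0,"twist": 0,"hand": 4},{"dx": 0,"dy": 0,"dz": 0,"twist": 0,"hand": 5},{"dx": 0,"dy": 0,"dz": 0,"twist": 0,"hand": 6},{"dx": 0,"dy": 0,"dz": 0,"twist": 0,"hand": 6},{"dx": 0,"dy": 0,"dz": 0,"twist": 0,"hand": 6}]}}

```text
time_s: 11.2
ee_pos: [0.4672, 0.2446, 0.0483]
eef_rot: [0.0, 0.129, 0.992, 0.0]
wrist_force: [-0.5, -0.8, -0.1]
grip_width: 0.0598
```

Run:
```python
from h import *
d=grab('wrist','w8')
```

```text
(no output)
```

View pics/w8.png

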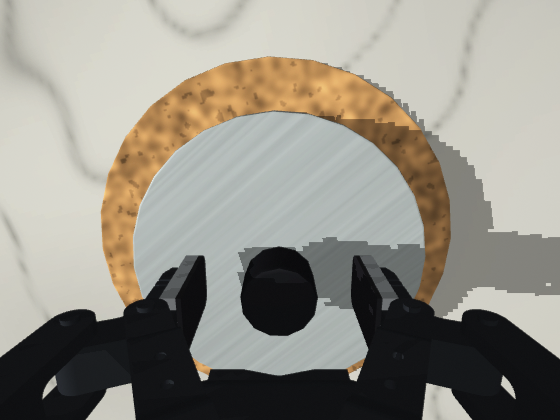

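The lid is free, and the knob at (279,290) is clear of both pads. I'll rise straight up, go back to the press, and close the fingers on the way.

>>> {"name": "move_arm", "arguments": {"series": [{"dx": 0,"dy": 0,"dz": -1,"twist": 0,"hand": 6},{"dx": 0,"dy": 0,"dz": -2,"twist": 0,"hand": 6},{"dx": 0,"dy": 0,"dz": -3,"twist": 0,"hand": 6},{"dx": 0,"dy": 0,"dz": -4,"twist": 0,"hand": 6},{"dx": 0,"dy": 0,"dz": -4,"twist": 0,"hand": 6},{"dx": 0,"dy": 0,"dz": -4,"twist": 0,"hand": 6},{"dx": 0,"dy": 0,"dz": -3,"twist": 0,"hand": 6},{"dx": 0,"dy": 0,"dz": 0,"twist": 0,"hand": 6}]}}

```text
time_s: 12.05
ee_pos: [0.4693, 0.2455, 0.2657]
eef_rot: [0.006, 0.129, 0.992, 0.003]
wrist_force: [0.6, 0.7, 0.7]
grip_width: 0.0596
```

Run:
```python
from h import *
d=grab('wrist','w9');o=get_obs();print(o['time_s'],o['ee_pos']);C=cloud(d)
L=C[(C[...,2]>.032)&(C[...,2]<.06)&(np.hypot(C[...,0]-.467,C[...,1]-.244)<.1)]; print('lid',len(L),(L.min(0)+L.max(0))/2,np.ptp(L,axis=0))
K=C[(C[...,2]>.066)&(np.hypot(C[...,0]-.467,C[...,1]-.244)<.03)]; print('knob',(K.min(0)+K.max(0))/2,K.max(0),np.median(K,0))
from numpy.linalg import lstsq
P=L[np.abs(L[:,2]-np.median(L[:,2]))<.004];print('median z',np.median(L[:,2]),lstsq(np.c_[P[:,:2],np.ones(len(P))],P[:,2],rcond=None)[0])
print(go((.50,-.205,.22)))
```

```text
12.1 [0.46832543 0.24507793 0.26242938]
lid 12068 [0.4674068  0.24497673 0.0478361 ] [0.13146358 0.13155264 0.02427418]
knob [0.4627496  0.2436686  0.21462386] [0.48135638 0.27298185 0.36273709] [0.45653433 0.24162189 0.34750002]
median z 0.03889320429489593 [-0.0019505  -0.00178012  0.04022619]
[-14.55 -42.72   4.14]
```

View pics/w9.png

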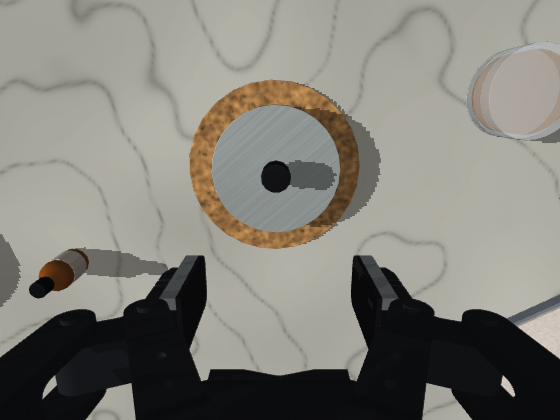

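The lid lies level, with its top at 0.039, and wholly on the mat at (0.467, 0.245). Now back to the press.

>>> {"name": "move_arm", "arguments": {"series": [{"dx": -1.2,"dy": -3.5,"dz": 0,"twist": 0,"hand": 0},{"dx": -1.2,"dy": -3.5,"dz": 0,"twist": 0,"hand": 0},{"dx": -1.2,"dy": -3.5,"dz": 0,"twist": 0,"hand": 0},{"dx": -1.2,"dy": -3.5,"dz": 0,"twist": 0,"hand": 0},{"dx": -1.2,"dy": -3.5,"dz": 0,"twist": 0,"hand": 0},{"dx": -1.2,"dy": -3.5,"dz": 0,"twist": 0,"hand": 0},{"dx": -1.2,"dy": -3.5,"dz": 0,"twist": 0,"hand": 0},{"dx": -1.2,"dy": -3.5,"dz": 0,"twist": 0,"hand": 0}]}}

```text
time_s: 12.9
ee_pos: [0.4874, -0.0519, 0.2567]
eef_rot: [-0.001, 0.129, 0.992, 0.0]
wrist_force: [1.5, 0.4, 0.2]
grip_width: 0.0001
```

>>> {"name": "move_arm", "arguments": {"series": [{"dx": -1.2,"dy": -3.5,"dz": 1,"twist": 0,"hand": 0},{"dx": -1.2,"dy": -3.5,"dz": 1,"twist": 0,"hand": 0},{"dx": -1.2,"dy": -3.5,"dz": 1,"twist": 0,"hand": 0},{"dx": -1.2,"dy": -3.5,"dz": 1,"twist": 0,"hand": 0},{"dx": 0,"dy": 0,"dz": 0,"twist": 0,"hand": 0},{"dx": 0,"dy": 0,"dz": 0,"twist": 0,"hand": 0}]}}

```text
time_s: 13.5
ee_pos: [0.498, -0.1983, 0.2163]
eef_rot: [-0.002, 0.13, 0.992, 0.001]
wrist_force: [0.3, 0.1, -0.6]
grip_width: 0.0
```

Run:
```python
from h import *
d=grab('wrist','w10');o=get_obs();print({k:np.round(o[k],4) for k in('time_s','ee_pos','grip_width','wrist_force','dq')})
```

```text
{'time_s': np.float64(13.55), 'ee_pos': array([ 0.4984, -0.1977,  0.2173]), 'grip_width': np.float64(-0.0001), 'wrist_force': array([ 0.6031, -0.0844,  0.4659]), 'dq': array([ 0.0243, -0.0169, -0.011 , -0.0003, -0.0016, -0.0003])}
```

View pics/w10.png

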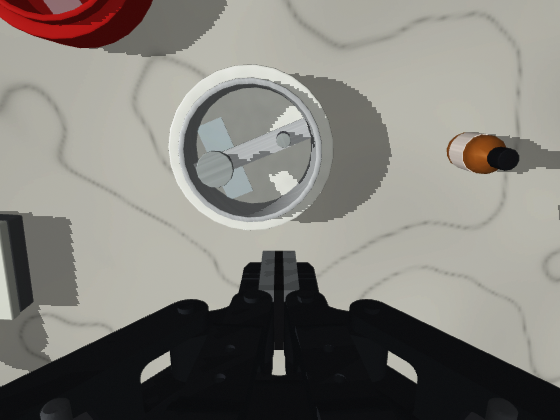

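The open press shows the wide plunger disc at about (214,169) and the narrow pin at (284,139). Now I'll measure both.

Run:
```python
from h import *
d=load('w10');C=cloud(d); crop('w10',160,60,340,240,3,'w10c')
m=(np.hypot(C[...,0]-.4625,C[...,1]+.2127)<.055)&(C[...,2]>.05)
for z0,z1 in((.063,.073),(.0575,.0625)):
    mm=(m&(C[...,2]>z0)&(C[...,2]<z1)).astype(np.uint8)
    k,l,st,c=cv2.connectedComponentsWithStats(mm)
    for i in range(1,k):
        if st[i,4]>30:
            P=C[l==i]; print(z0,st[i],c[i].round(1),(P.min(0)+P.max(0))/2,np.ptp(P,axis=0),np.median(P,0))
print(at_z(d,214,169,.068),at_z(d,284,139,.060))
mm=(C[...,2]>.050)&(C[...,2]<.0575)&(np.hypot(C[...,0]-.4625,C[...,1]+.2127)<.08);P=C[mm];print('collar',(P.min(0)+P.max(0))/2,np.ptp(P,axis=0),np.median(P[:,2]))
T=grab('top','t10');S=grab('scene','s10');crop('t10',310,170,390,250,4,'a');crop('s10',190,140,270,220,4,'b')
cv2.imwrite('pics/ab.png',np.hstack([cv2.imread('pics/a.png'),cv2.imread('pics/b.png')]))
```

```text
0.063 [ 196  151   38   37 1065] [214.6 168.6] [ 0.46598747 -0.2425503   0.06653808] [0.02929904 0.02967587 0.00700446] [ 0.46563667 -0.24193828  0.0679774 ]
0.0575 [276 133  15  15 166] [283.3 139.8] [ 0.4584234  -0.18285728  0.05982989] [0.0114471  0.01139489 0.00408734] [ 0.45834667 -0.1830225   0.05991206]
[ 0.46581063 -0.2425357   0.068     ] [ 0.45789595 -0.1822518   0.06      ]
collar [ 0.4621863  -0.21255814  0.05359468] [0.11909095 0.11895344 0.00718759] 0.05468463704189272
```

View pics/w10c.png

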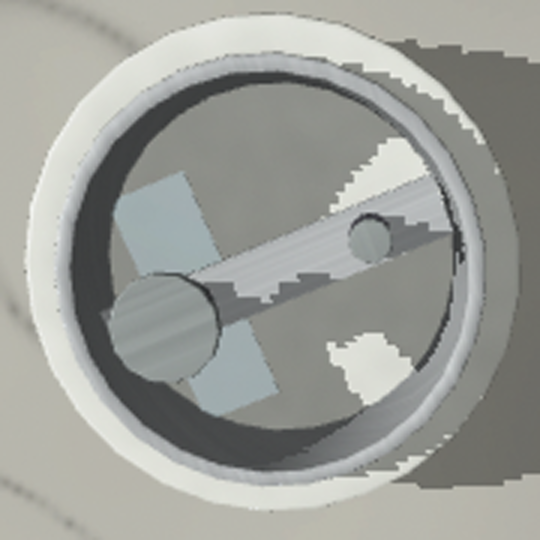

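View pics/ab.png

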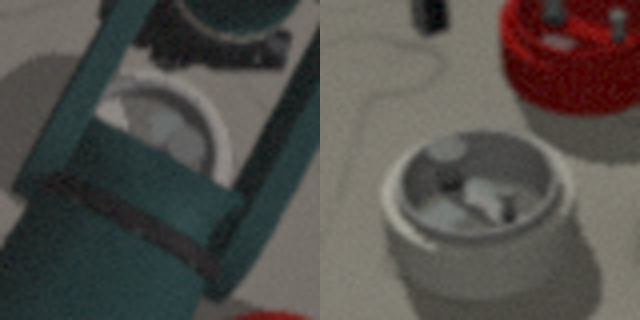

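The wide plunger's top is at (0.4658, -0.2425, 0.068) and the pin is at (0.4583, -0.183, 0.060). They are 60 mm apart and heights match. I'll check how the closed fingers' shape clears the pin and collar.

Run:
```python
from h import *
d=load('w10');C=cloud(d);o=get_obs();q=o['eef_rot'];M=R.from_quat(q[[1,2,3,0]])
P=M.inv().apply((C-o['ee_pos']).reshape(-1,3)).reshape(420,560,3)
m=(P[...,2]<.03)&(d['depth']>0)&(d['depth']<.25)
Q=P[m]
for a,b in((-.01,.005),(-.02,-.01),(-.03,-.02),(-.04,-.03),(-.05,-.04),(-.06,-.05),(-.08,-.06)):
    s=Q[(Q[:,2]>a)&(Q[:,2]<b)&(np.hypot(Q[:,0],Q[:,1])<.15)]
    if len(s): print(a,b,len(s),s.min(0).round(3),s.max(0).round(3))
print(o['qpos'][5])
print(go((.4658,-.2425,.10)), go((.4658,-.2425,.068)))
```

```text
-0.01 0.005 422 [ 0.007 -0.014 -0.01 ] [ 0.012  0.013 -0.002]
-0.02 -0.01 813 [ 0.006 -0.014 -0.02 ] [ 0.012  0.013 -0.01 ]
-0.03 -0.02 867 [ 0.006 -0.014 -0.03 ] [ 0.012  0.013 -0.02 ]
-0.04 -0.03 1214 [-0.011 -0.021 -0.04 ] [ 0.013  0.02  -0.03 ]
-0.05 -0.04 3825 [-0.012 -0.036 -0.05 ] [ 0.014  0.035 -0.04 ]
-0.06 -0.05 8654 [-0.009 -0.043 -0.06 ] [ 0.015  0.043 -0.05 ]
-0.08 -0.06 24386 [-0.009 -0.058 -0.08 ] [ 0.018  0.057 -0.06 ]
-1.7956501331296437
[ 2.05 -5.24 11.84] [ 2.05 -5.24 15.04]
```

Everything within 30 mm of the tips stays within ±14 mm, so the present yaw clears the pin 60 mm away. I'll move above the plunger.

>>> {"name": "move_arm", "arguments": {"series": [{"dx": 0.7,"dy": -1.8,"dz": 1,"twist": 0,"hand": 0},{"dx": 0.7,"dy": -1.8,"dz": 2,"twist": 0,"hand": 0},{"dx": 0.6,"dy": -1.6,"dz": 3,"twist": 0,"hand": 0},{"dx": 0,"dy": 0,"dz": 3,"twist": 0,"hand": 0},{"dx": 0,"dy": 0,"dz": 2,"twist": 0,"hand": 0},{"dx": 0,"dy": 0,"dz": 0.8,"twist": 0,"hand": 0},{"dx": 0,"dy": 0,"dz": 0,"twist": 0,"hand": 0},{"dx": 0,"dy": 0,"dz": 0,"twist": 0,"hand": 0}]}}

```text
time_s: 14.45
ee_pos: [0.4672, -0.2433, 0.1018]
eef_rot: [0.001, 0.128, 0.992, -0.0]
wrist_force: [-0.0, 0.7, 0.9]
grip_width: -0.0002
```

Run:
```python
from h import *
d=grab('wrist','w11');o=get_obs();print({k:np.round(o[k],4) for k in('time_s','ee_pos','grip_width','wrist_force')});print(go((.4658,-.2425,.068)))
C=cloud(d);P=C[(C[...,2]>.063)&(C[...,2]<.072)&(np.hypot(C[...,0]-.466,C[...,1]+.242)<.03)];print(len(P),(P.min(0)+P.max(0))/2,np.ptp(P,axis=0),np.median(P,0))
```

```text
{'time_s': np.float64(14.5), 'ee_pos': array([ 0.4674, -0.2436,  0.1022]), 'grip_width': np.float64(-0.0006), 'wrist_force': array([-0.3828, -0.6983,  0.4686])}
[0.2  0.07 3.42]
2059 [ 0.46508249 -0.24225159  0.06669233] [0.02760463 0.0294899  0.00707095] [ 0.46303154 -0.24108678  0.06783588]
```

View pics/w11.png

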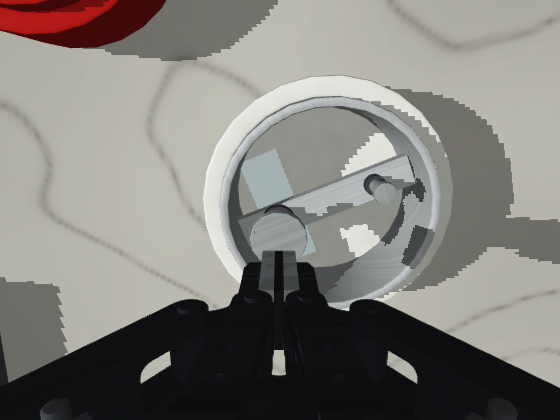

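The tips at (279,252) stand over the disc at (279,235). I'll descend to just above it and then step to contact.

>>> {"name": "move_arm", "arguments": {"series": [{"dx": 0.2,"dy": 0,"dz": 1,"twist": 0,"hand": 0},{"dx": 0,"dy": 0,"dz": 1,"twist": 0,"hand": 0},{"dx": 0,"dy": 0,"dz": 0.6,"twist": 0,"hand": 0},{"dx": 0,"dy": 0,"dz": 0.3,"twist": 0,"hand": 0},{"dx": 0,"dy": 0,"dz": 0,"twist": 0,"hand": 0},{"dx": 0,"dy": 0,"dz": 0,"twist": 0,"hand": 0}]}}

```text
time_s: 15.1
ee_pos: [0.4644, -0.243, 0.0713]
eef_rot: [0.0, 0.129, 0.992, 0.0]
wrist_force: [0.2, 0.3, -0.4]
grip_width: -0.0
```

>>> {"name": "move_arm", "arguments": {"series": [{"dx": 0,"dy": 0,"dz": 0.2,"twist": 0,"hand": 0},{"dx": 0,"dy": 0,"dz": 0,"twist": 0,"hand": 0}]}}

```text
time_s: 15.3
ee_pos: [0.4644, -0.2429, 0.0693]
eef_rot: [0.0, 0.129, 0.992, -0.0]
wrist_force: [0.3, -0.2, -0.1]
grip_width: -0.0001
```

>>> {"name": "move_arm", "arguments": {"series": [{"dx": 0,"dy": 0,"dz": 0.1,"twist": 0,"hand": 0},{"dx": 0,"dy": 0,"dz": 0,"twist": 0,"hand": 0}]}}

```text
time_s: 15.5
ee_pos: [0.4643, -0.2429, 0.0682]
eef_rot: [-0.0, 0.129, 0.992, 0.0]
wrist_force: [-0.4, 0.5, -0.2]
grip_width: -0.0002
```

>>> {"name": "move_arm", "arguments": {"series": [{"dx": 0,"dy": 0,"dz": 0.1,"twist": 0,"hand": 0},{"dx": 0,"dy": 0,"dz": 0,"twist": 0,"hand": 0}]}}

```text
time_s: 15.7
ee_pos: [0.4644, -0.2429, 0.0678]
eef_rot: [0.0, 0.129, 0.992, -0.0]
wrist_force: [-1.3, 0.5, 3.7]
grip_width: 0.0
```

Contact came at 0.068 with 3.7 N, as expected. Now I'll push down towards 0.058, checking force and height.

>>> {"name": "move_arm", "arguments": {"series": [{"dx": 0,"dy": 0,"dz": 0.2,"twist": 0,"hand": 0},{"dx": 0,"dy": 0,"dz": 0.2,"twist": 0,"hand": 0},{"dx": 0,"dy": 0,"dz": 0.2,"twist": 0,"hand": 0},{"dx": 0,"dy": 0,"dz": 0.2,"twist": 0,"hand": 0},{"dx": 0,"dy": 0,"dz": 0,"twist": 0,"hand": 0},{"dx": 0,"dy": 0,"dz": 0,"twist": 0,"hand": 0}]}}

```text
time_s: 16.3
ee_pos: [0.4644, -0.2429, 0.0598]
eef_rot: [0.0, 0.129, 0.992, -0.0]
wrist_force: [-2.4, 1.1, 6.1]
grip_width: -0.0001
```

Run:
```python
from h import *
d=grab('wrist','w12');Z=[];F=[]
for i in range(4):
    o=get_obs();Z.append(o['ee_pos']);F.append(o['wrist_force'])
    if i<3:get_image('top')
print(o['time_s'],np.mean(Z,0),np.mean(F,0))
crop('w12',180,60,460,340,2,'w12c')
```

```text
16.5 [ 0.46442868 -0.24295228  0.05983562] [-2.30219453  1.48849913  6.32847514]
```

View pics/w12.png

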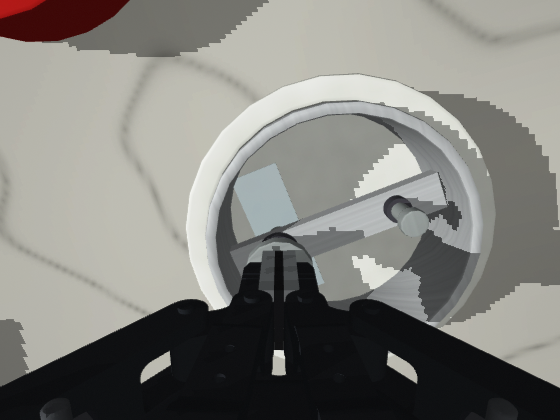

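The reading is 0.0598 and 6.3 N, about 8.2 mm of travel by both height and spring force. The tips rest on the disc and the pin at (408,218) is untouched. I'll go the last 1.8 mm.

>>> {"name": "move_arm", "arguments": {"series": [{"dx": 0,"dy": 0,"dz": 0.1,"twist": 0,"hand": 0},{"dx": 0,"dy": 0,"dz": 0.08,"twist": 0,"hand": 0},{"dx": 0,"dy": 0,"dz": 0,"twist": 0,"hand": 0},{"dx": 0,"dy": 0,"dz": 0,"twist": 0,"hand": 0}]}}

```text
time_s: 16.9
ee_pos: [0.4644, -0.243, 0.0582]
eef_rot: [0.0, 0.129, 0.992, -0.0]
wrist_force: [-2.0, 0.9, 7.9]
grip_width: -0.0001
```

Run:
```python
from h import *
Z=[];F=[]
d=grab('wrist','w13')
for n in('top','scene','top','scene'):
    grab(n,n+'13');o=get_obs();Z.append(o['ee_pos']);F.append(o['wrist_force'])
print(o['time_s'],np.mean(Z,0),np.mean(F,0),o['dq'].round(4))
C=cloud(d);P=C[(C[...,2]>.054)&(C[...,2]<.062)&(np.hypot(C[...,0]-.466,C[...,1]+.242)<.02)];print(len(P),np.median(P,0),np.percentile(P[:,2],[5,50,95]))
P=C[(C[...,2]>.056)&(C[...,2]<.064)&(np.hypot(C[...,0]-.458,C[...,1]+.183)<.012)];print('pin',np.median(P,0))
crop('scene13',180,120,380,330,2.8,'s13c')
```

```text
17.15 [ 0.46443972 -0.24295312  0.05819394] [-2.51917268  1.14827196  6.57873391] [ 0.0006  0.0001  0.0019  0.0013  0.0001 -0.    ]
798 [ 0.45539158 -0.23861121  0.05775092] [0.05483538 0.05775092 0.05884881]
pin [ 0.45795529 -0.18329614  0.05968681]
```

View pics/s13c.png

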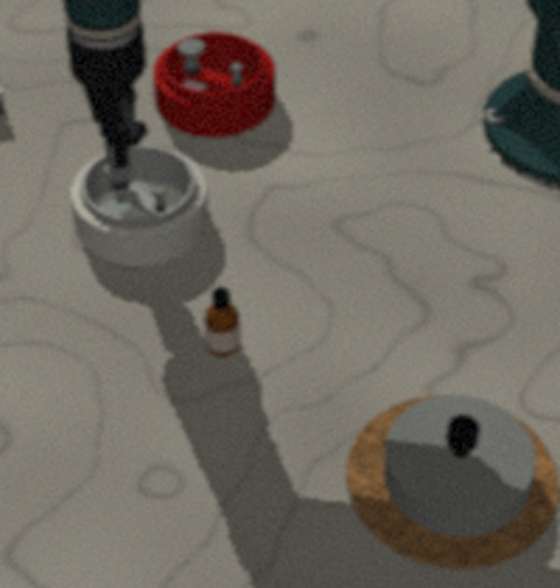

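View pics/w13.png

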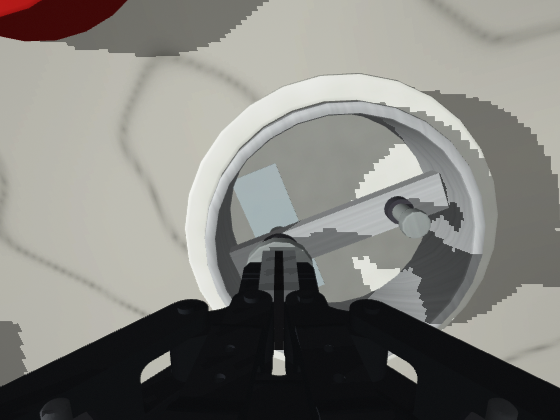

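The plunger's travel checks out three ways: TCP at 0.0582, disc top by depth at 0.0578, and about 7 N. The pin is still at 0.0597. The scene crop shows the lid upright on the mat (knob at (462,435)) and the bottle standing at (222,325). I'm handing in.

```bash
python3 -c "
from station import sign_off,get_obs
print(sign_off()); o=get_obs(); print(o['time_s'],o['ee_pos'],o['wrist_force'])"
```

```text
the job is handed in; nothing more can be done
None
the job is handed in; nothing more can be done
```

I lifted the lid off by its knob, set it on the cork mat and let go. I then pushed the wide plunger about half way down with the closed fingers and handed the job in at about 17 s, still holding it.

**Last checks:**
- **Lid:** level with its top at 39 mm, as it should be on the mat. Its centre is (0.467, 0.245), within about 3 mm of the mat's centre as the wrist camera measured it.
- **Plunger:** held about 10 mm down. The TCP is at 58.2 mm, the disc top measures about 57.8 mm by depth, and the spring force is 6.6–7.9 N against 7 N expected. It was never pushed further.
- **Ejector pin:** top at 59.7 mm, so it was not pressed.
- **Bystanders:** the bottle is still standing in the last scene picture. The arm never came near the slide box or the dishes, but I did not re-measure either after the job.

**Disagreements:**
- **Mat position:** the three cameras differed by up to about 12 mm in x. The lid fits with about 29 mm to spare all round, so this did not matter.
- **Knob height:** triangulation gave about 99 mm for the knob's head, against about 105 mm from depth and the text. I used the depth value.
- **Side force:** about 2.5 N of sideways force remained while pressing.
- **Refused call:** my first two move calls were refused for missing keys, and nothing moved.

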